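# Power up the phone-repair bench

### The job

Power up the repair bench with the fingertips: first push down the raised end of the large rocker switch on the power strip so that it rocks fully over, then push the square output key of the sloping bench supply fully in, where it stays, and last press the round button on the round microscope-light puck fully down and let it come back up. Only press: do not lift, drag or tip the puck, press no other switch or key, and leave everything else on the bench where it is.

Things in the scene. Friction and masses are not known exactly. Their poses are not given: they have to be found in the camera images.
- strip: White power strip, fixed to the bench, 320 long (its x) x 66 wide x 38 high; origin under its centre. Its -x end, nearest the robot, has two rockers: the large main rocker 115 mm from the centre towards -x, and a small one (18 x 16) 45 mm from the centre towards -x. Three round sockets follow towards +x; the middle one, 75 mm from the centre towards +x, holds a black plug that rises to 72 mm.
- main_rocker (a joint): Large grey rocker, 44 long (along the strip) x 28 wide, pivot across the strip. Angle in rad: -0.2 fully off (the end facing away from the sockets, towards the strip's -x, stands up), +0.2 fully on (that end is down). Starts off, -0.2 to -0.15. It has friction (about 3 N at the end) and stays where it is left.
- main_rocker_on (a point): Point on the top face of the main rocker to push on: 16 mm from the pivot towards the raised (-x, strip frame) end, on the centre line; 58 mm above the bench when off, 52 when on; the rocker's end is 6 mm beyond it. The top is a shallow V (each half rises 0.2 rad outwards), so this half is level when on. Axes turn with the rocker: x towards the sockets, y across.
- small_rocker (a joint): Small grey rocker of the strip, 18 x 16, top about 44 mm above the bench, to be left alone: rests at about -0.2 rad.
- supply: Grey bench supply, fixed, 200 deep (x) x 220 wide (y), origin under its centre. Black panel rises at 20 degrees from 45 high at the front (-x, facing the robot) to 111 near the rear. 60 mm up the slope: small round preset keys at y = +60 and +15, larger square output key at y = -50 (-y is right, seen from the robot). 150 mm up: a display (y = +45) and two fixed knobs, 16 tall (y = -35, -80).
- output_key (a joint): Travel of the square output key in m, along the panel's inward normal: 0 out, 0.006 fully in. It moves with about 4 N of friction, stays where it is left and meets a hard stop when fully in. Starts at 0 to 0.0008.
- output_key_top (a point): Centre of the top face of the square output key (28 x 28), 14 mm proud of the panel when out, 8 mm when in. z is the panel's outward normal (20 degrees from vertical, leaning towards the supply's -x), y across the panel.
- preset0 (a joint): Travel of the small round preset key at y = +60 (m, 0 out, 0.005 in, sprung; 14 mm diameter, 10 mm proud of the panel): leave alone.
- preset1 (a joint): Travel of the small round preset key at y = +15 (m, 0 out, 0.005 in, sprung; 14 mm diameter, 10 mm proud of the panel): leave alone.
- puck: Microscope-light puck: loose round white unit, 90 diameter, 26 high, about 0.35 kg, with one round button in the middle of its top. Origin at the centre of its underside, z up.
- puck_button (a joint): Travel of the puck's button in m: 0 up, 0.006 fully down; sprung, about 1.5 N to start and 5 N fully down, comes back by itself.
- puck_button_top (a point): Centre of the top of the puck's round button (36 diameter), 40 mm above the bench when up. z up.
- timer: Fan timer: loose white unit, 80 x 80 x 26 high with a square key on top, to be left alone. Origin at the centre of its underside.
- timer_key (a joint): Travel of the timer's square key (m, 0 up, 0.006 down, sprung): leave alone.
- timer_key_top (a point): Centre of the top of the timer's square key (34 x 34), 40 mm above the bench.
- jar: Bystander: loose flux jar, 60 diameter, 50 high; origin at the centre of its underside.
- phone: Bystander: loose phone lying flat, 150 (x) x 73 x 9; origin under its centre.
- driver: Bystander: loose screwdriver lying flat, 150 long along its x, up to 30 high; origin under it.
- tape: Bystander: loose roll of tape lying flat, 84 diameter, 19 high; origin under its centre.
- tray: Bystander: loose clear screw tray, 80 (x) x 100 (y) x 24 high; origin under its centre.
- flask: Bystander: loose bottle, 50 diameter, 90 high; origin under its centre.
- tweezers: Bystander: loose steel tweezers lying flat, 120 long along x, 8 high; origin under their centre.
There are look-alikes about, which are no part of the job. Leave any blue look-alike of the puck alone.

How it is judged:
On the way, in this order (a step that is already met when the one before it is completed fails the run):
1. the strip's large rocker is rocked over to on (value of joint main_rocker above 0.13 rad), for 0.1 s.
2. the supply's square output key is pushed in (value of joint output_key above 0.0045 m), for 0.1 s.
3. the puck's round button is pressed down (value of joint puck_button above 0.0045 m), for 0.05 s.
4. the puck's button has come back up (value of joint puck_button below 0.0015 m), for 0.1 s.
At the end, for the whole second after the job is handed in: Large rocker beyond +0.13 rad; output key more than 4.5 mm in; puck button pressed over 4.5 mm after both and back within 1.5 mm; puck flat, at rest, within 30 mm of its start; other switches unpressed; bystanders within 25 mm of their starts (value of joint main_rocker above 0.13 rad and value of joint output_key above 0.0045 m and value of joint puck_button below 0.0015 m and not (value of joint small_rocker above -0.1 rad or value of joint any of preset0, preset1, timer_key above 0.003 m) and distance of puck from where it was at the start of the episode below 0.03 m and angle between puck's own z axis and vertical below 0.1 rad and linear speed of puck below 0.02 m/s and distance of each of timer, jar, phone, driver, tape, tray, flask, tweezers from where it was at the start of the episode below 0.025 m); the robot touches nothing.
It fails at once if the output key is pressed before the strip is on (value of joint output_key above 0.003 m and value of joint main_rocker below 0.1 rad).
It fails at once if the puck's button is pressed before the strip is on and the output key is in (value of joint puck_button above 0.003 m and (value of joint main_rocker below 0.1 rad or value of joint output_key below 0.0045 m)).
It fails at once if another switch or key is pressed (value of joint small_rocker above -0.1 rad or value of joint any of preset0, preset1, timer_key above 0.003 m).
It fails at once if the puck is lifted, tipped or dragged (height (world z) of puck above 0.01 m or angle between puck's own z axis and vertical above 0.2 rad or distance of puck from where it was at the start of the episode above 0.03 m).
It fails at once if a bystander is moved or lifted (distance of any of timer, jar, phone, driver, tape, tray, flask, tweezers from where it was at the start of the episode above 0.025 m).
It also fails if it takes over 51 s, if anything falls off the work surface, if the arm or the gripper's body presses on something with over 40 N, if the wrist force passes 120 N, or if a joint passes its speed limit or range.

### The arm

A 7-joint arm with a two-finger parallel gripper is mounted at the origin on the work surface. World frame = base frame: x ahead of the robot, y to its left, z up, the work surface at z = 0. Lengths are in m, angles in rad, forces in N, time in s.
With the tool pointing down it reaches from about 0.425 to 0.875 m from the base axis. Payload 4.7 kg.
Tool frame: the origin (TCP) lies midway between the tips of the shut fingers; the grasp point (between the pads) lies ctrl.grasp_offset behind it (ctrl.grasp_offset is the distance from the TCP to the grasp point, in m); z points along the fingers, y is the line along which they close (so a half turn about z gives the same grasp; the last joint's range is limited). The gripper opens to 87 mm and grips with 3 to 60 N. Pads are 19 mm wide; open, the fingers measure 117 mm over their backs; the gripper's body (75 mm by 190 mm) begins 51 mm behind the grasp point.
Start: joints at [1.212, 0.321, -0.07, 1.45, 0.023, 1.371, -0.057], TCP at [0.237, -0.605, 0.223] pointing down, gripper open.
Joint ranges: [-2.86, 2.86], [-0.3, 2.09], [-1.38, 1.24], [0.06, 2.45], [-1.56, 4.7], [0.09, 2.05], [-2.69, 2.69]. Speed limits (rad/s): [2.57, 2.57, 3.14, 3.14, 3.14, 3.14, 3.14].

### API

Orientations are given as a rotation vector (axis times angle).
In Python, from bench import ctrl gives the robot as it stands. The module is installed in compiled form; this text tells all that it offers.
- The arm moves only by the tool jog_arm, never from a script. Its argument "moves" is one flat list of numbers, 7 for each row, row after row: the shift along the tool's x, y, z in units of 30 cm (1.0 is 30 cm), then the turn, a rotation vector about the tool's x, y, z in units of 60 degrees (1.0 is 60 degrees), then the gripper's target within -1 to 1 (fully open at 1, half-way at 0, shut at -1). In form: [x, y, z, wx, wy, wz, fingers, x, y, z, wx, wy, wz, fingers, ...]. A call has exactly 8 rows; each row is the pose to reach, as a shift and turn from the pose commanded when the call began, along the tool's axes at that moment; what a row does not reach only later rows make up. A row lasts 1/8 s, in which the tool goes at most 62.5 mm and 10.7 degrees, less where a joint would pass 70% of its speed; a pose out of reach is approached as far as the arm can. A call with a number of a shift or a turn outside -1 to 1 is refused whole. A call with a gripper value outside its range is refused whole. The fingers move at their own pace and stop on an object; "newtons" is the grip in N (left out, the last holds). Time passes only in rows, so rows that repeat a pose let the fingers close, or fill a call up. It gives the time, the measured TCP pose, the force, the opening and the grip force at its end, in the units of the state.
- ctrl.get_state(): the state, without advancing time (a new reading comes with each control period).
- ctrl.get_image(name): name is "side" or "top"; returns a dict with "pixels" (480x640x3 uint8, red, green, blue), "fx", "fy", "cx", "cy" (pixels), "dist" ([k1, k2, p1, p2, k3] as OpenCV has them; the pictures are not rectified), "xyz" and "rotation" of the camera in the world. Camera axes: x right, y up, looking along -z (the intrinsics and any distortion apply to the point x, -y, -z); pixel columns grow to the right and rows downward; lengths in m; the calibration is good to about 2 mm. A picture is of the moment at which its call begins. There is no depth.
- ctrl.close_job(): hands the job in; it is judged then, once.
The state is a dict: "time": time; "joint_positions": joint angles; "qd": joint speeds; "joint_torque": joint torques, N m; "position": TCP position; "tool_rot": TCP orientation; "ft_force": force on the tool from outside, world axes, zero at the start; "torque": the same for the moment, N m; "grip_width": opening from 0.0 (shut) to 1.0 (fully open); "grip_force": force on a finger pad.
Only numpy, scipy, OpenCV 4.12 (cv2) and the standard library are available. Lean on these libraries where they do the work, as an engineer would, in place of code of your own. Each camera call takes 0.05 s, during which the arm holds its last target. There are 200 camera calls.

## Working session

There is one attempt and no reset: what is moved stays moved. The work goes in short steps, Python scripts to look and compute and a tool call to move; the robot and the scene stay as the last step left them, time stands still between calls to the robot, and variables do not carry over. Pictures are saved under pics/ and viewed, at most 10 in all, crops included, and the job is handed in when it is done.

Besides the shell and the picture viewer there is one more tool, called after ">>>" by a JSON object that holds its "method" and its "body". jog_arm: Moves the arm, as the interface text tells. Its arguments: {"type":"object","properties":{"moves":{"type":"array"},"newtons":{"type":"number"}},"required":["moves"]}

```bash
mkdir -p pics
python3 - <<'E'
from bench import ctrl
import cv2,pickle
for n in("top","side"):
    d=ctrl.get_image(n); cv2.imwrite(f"pics/{n}0.png",d["pixels"][:,:,::-1]); pickle.dump(d,open(n+".pkl","wb"))
    print(n,d["fx"],d["cx"],d["cy"],d["dist"],d["xyz"],d["rotation"])
print(ctrl.get_state(),ctrl.grasp_offset)
E
```

```text
top 617.8848602398584 317.8819103921567 243.35848825149355 [0.04107018 0.         0.         0.         0.        ] [ 0.46855137 -0.00559812  1.53856657] [ 0.0208568  -0.04209811 -1.58315489]
side 616.6859639600073 325.40885622700347 231.9337015326447 [-0.03428627  0.          0.          0.          0.        ] [-0.25571761  0.79025917  0.93749122] [ 0.43854077 -1.07343908 -2.15737269]
{'time': 0.1, 'joint_positions': array([ 1.21209487,  0.32173925, -0.07010007,  1.45155494,  0.02259611,
        1.370817  , -0.05686767]), 'qd': array([-0.00088909, -0.00193329,  0.0005819 , -0.00329936,  0.00053507,
       -0.00028558, -0.0006707 ]), 'joint_torque': array([ 6.46002609e-04, -4.92569268e+01, -4.05090423e-01, -3.13400209e+01,
       -6.41427655e-02,  3.94986849e-02,  8.60575278e-05]), 'position': array([ 0.23652804, -0.60489675,  0.22157629]), 'tool_rot': array([-3.08549693e+00, -5.82012145e-01,  6.35661182e-04]), 'ft_force': array([-0.0613147 , -0.52050043,  0.51921888]), 'torque': array([-0.02939798,  0.00873997, -0.00920021]), 'grip_force': 0.0, 'grip_width': 0.9969050457069621} 0.0187
```

View pics/top0.png

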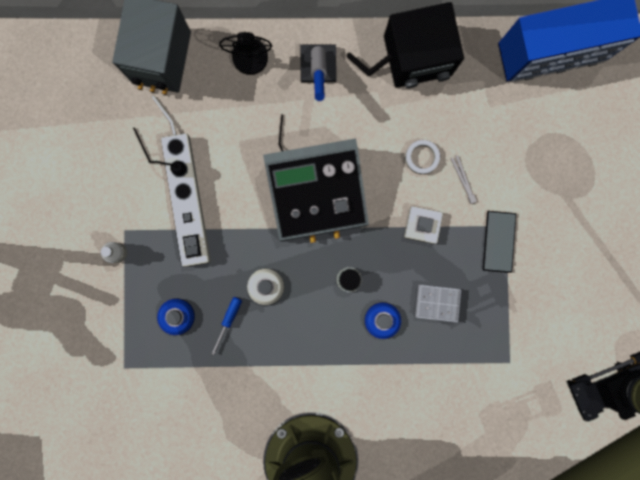

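View pics/side0.png

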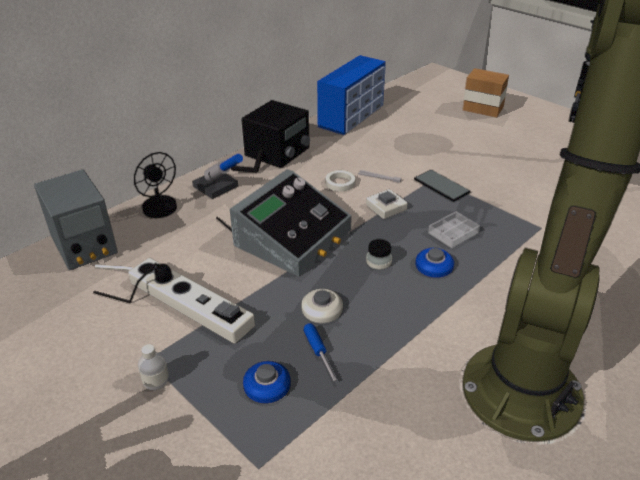

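The top view shows the strip with its main rocker at about (191,246), the output key at (341,205) and the white puck's button at (266,287). There are blue look-alikes at (176,316) and (383,320). In the side view, the rocker is at (229,311), the key at (319,211) and the puck button at (322,298). I'll enlarge both.

```bash
cat > h.py <<'E'
import numpy as np,cv2,pickle
from scipy.spatial.transform import Rotation as R
def ray(d,uv):
    K=np.array([[d["fx"],0,d["cx"]],[0,d["fy"],d["cy"]],[0,0,1]])
    p=cv2.undistortPoints(np.array([[uv]],float),K,np.array(d["dist"]))[0,0]
    return np.array(d["xyz"]),R.from_rotvec(d["rotation"]).apply([p[0],-p[1],-1])
def atz(d,uv,z):
    o,r=ray(d,uv); return o+r*(z-o[2])/r[2]
def load(n): return pickle.load(open(n+".pkl","rb"))
def fwd(d,P):
    K=np.array([[d["fx"],0,d["cx"]],[0,d["fy"],d["cy"]],[0,0,1]])
    c=R.from_rotvec(d["rotation"]).inv().apply(np.atleast_2d(P)-d["xyz"])*[1,-1,-1]
    return cv2.projectPoints(c,np.zeros(3),np.zeros(3),K,np.array(d["dist"]))[0][:,0]
E
python3 - <<'E'
from h import *
t=load("top")["pixels"][:,:,::-1]; s=load("side")["pixels"][:,:,::-1]
a=cv2.resize(t[125:315,155:375],None,fx=3,fy=3,interpolation=cv2.INTER_CUBIC)
cv2.imwrite("pics/topc.png",a)
b=cv2.resize(s[165:365,120:360],None,fx=3,fy=3,interpolation=cv2.INTER_CUBIC)
cv2.imwrite("pics/sidec.png",b)
T=load("top");S=load("side")
for n,u,v,z in(("rock",(191,246),(229,311),.05),("key",(341,205),(319,211),.08),("puck",(266,287),(322,298),.04)):
    print(n,atz(T,u,z),atz(S,v,z))
E
```

```text
rock [0.5254322  0.27854598 0.05      ] [0.51901874 0.2823314  0.05      ]
key [ 0.61708723 -0.0816123   0.08      ] [ 0.60832619 -0.06715838  0.08      ]
puck [0.42441706 0.10052867 0.04      ] [0.41850464 0.11406038 0.04      ]
```

View pics/topc.png

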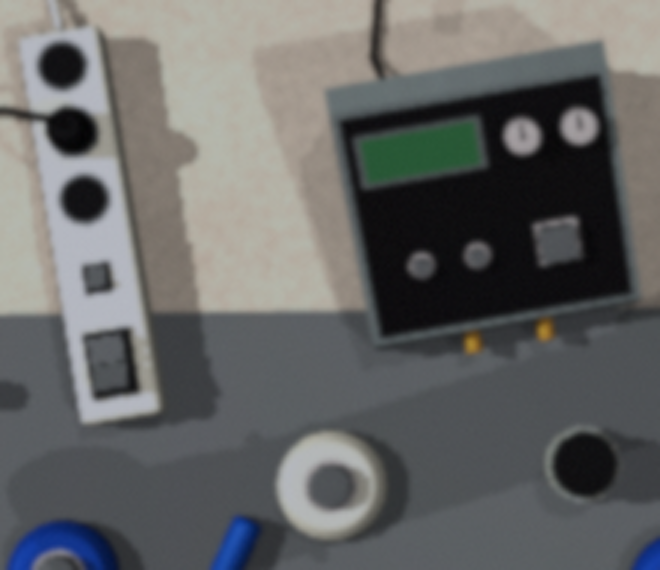

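View pics/sidec.png

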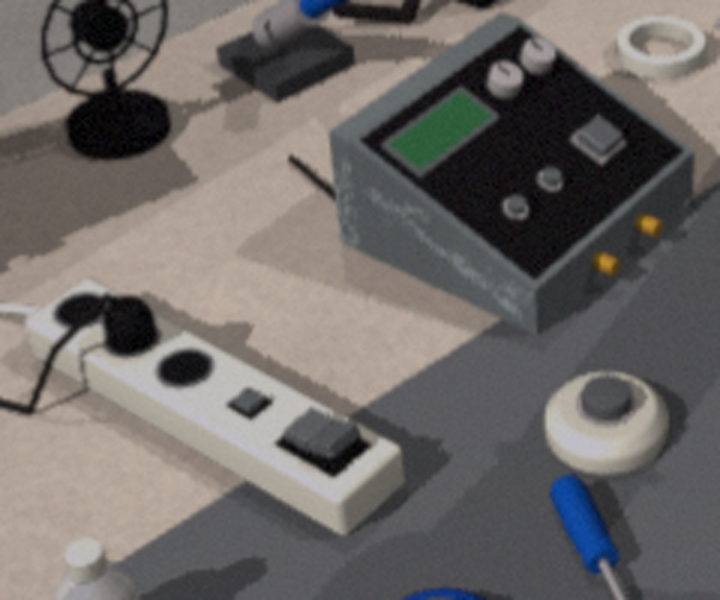

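```bash
cat > fit.py <<'E'
from h import *
from scipy.optimize import least_squares
T=load("top");S=load("side");sn,cs=np.sin(np.radians(20)),np.cos(np.radians(20))
def pan(s,y,n): return [-.1+s*cs-n*sn,y,.045+s*sn+n*cs]
st={0:[(.16,.033,.038,20,40,28,322),(.16,-.033,.038,100,28,90,282),(-.16,.033,.038,80,424,345,497),(-.16,-.033,.038,160,408,400,450),
 (-.115,0,.0515,108,365,323,435),(-.045,0,.044,97,278,250,402)],
 1:[(*pan(.06,-.05,.014),558,241,600,134),(*pan(.06,.06,.010),421,265,516,205),(*pan(.06,.015,.010),476,254,550,177),
 (*pan(.15,-.035,.016),522,135,505,75),(*pan(.15,-.08,.016),579,126,538,52),(-.1,.11,.045,378,345,537,278),(-.1,-.11,.045,637,300,692,155)],
 2:[(0,0,.040,331,486,606,394)]}
off=[np.array([155,125])-.33,np.array([120,165])-.33]
def pose(p,i,q):
    x,y,a=p[3*i:3*i+3]; q=np.atleast_2d(q); c,s=np.cos(a),np.sin(a)
    return np.c_[x+c*q[:,0]-s*q[:,1],y+s*q[:,0]+c*q[:,1],q[:,2]]
def res(p,full=False):
    o=[]
    for i,L in st.items():
        L=np.array(L,float);P=pose(p,i,L[:,:3])
        o.append(np.c_[fwd(T,P)+p[9:11]-(L[:,3:5]/3+off[0]),fwd(S,P)+p[11:13]-(L[:,5:7]/3+off[1])])
    o=np.vstack(o)
    return o if full else np.r_[o.ravel(),p[9:13]*.3,p[8]]
r=least_squares(res,[.64,.3,.1,.66,-.03,.1,.42,.1,0,0,0,0,0],loss="soft_l1");p=r.x
np.save("p.npy",p);np.set_printoptions(precision=4,suppress=True)
print(p);print(res(p,True))
for i,q in((0,(-.131,0,.058)),(1,pan(.06,-.05,.014)),(2,(0,0,.04))): print(pose(p,i,q))
E
python3 fit.py
```

```text
[ 0.6408  0.2956  0.1511  0.6577 -0.0241  0.1679  0.4273  0.1036  0.
 -0.0617  0.8675 -0.6555  2.0847]
[[-0.6831 -1.0282 -1.2667 -0.2512]
 [-0.351  -1.2691  0.5495 -1.9754]
 [-0.0204  0.9349 -1.4164  2.8046]
 [ 0.4462  1.7946  1.9931 -0.4176]
 [ 0.2512 -0.2004  0.0188 -0.0573]
 [-0.0229  0.3212  0.3125 -0.1382]
 [ 0.1651  0.4044 -0.0748  0.1259]
 [ 0.1075  0.2431  0.1193 -0.2377]
 [ 0.4205  0.5377  0.3012 -0.2594]
 [-0.0075 -0.0008  0.0646  0.5128]
 [ 0.0379 -0.4325  0.0684  0.1132]
 [-1.7189 -0.1324 -1.2499  4.9674]
 [ 1.3108 -1.3695  0.0876 -0.2789]
 [-0.3445  0.0129  0.1995 -0.3245]]
[[0.5113 0.2759 0.058 ]]
[[ 0.6183 -0.0815  0.0787]]
[[0.4273 0.1036 0.04  ]]
```

```bash
cat > plan.py <<'E'
from h import *
from bench import ctrl
def down(yaw_y,tilt=0):  # tool y at yaw_y deg (horizontal), tool z down leaning forward along y by tilt deg
    a=np.radians(yaw_y);t=np.radians(tilt);u=np.array([np.cos(a),np.sin(a),0]);k=np.array([0,0,1.])
    z=np.sin(t)*u-np.cos(t)*k;y=np.cos(t)*u+np.sin(t)*k
    return R.from_matrix(np.c_[np.cross(y,z),y,z])
def rel(start,*goals):
    np.set_printoptions(precision=4,suppress=True)
    p0,r0=start
    for g,rot in goals:
        print((r0.inv().apply(np.array(g)-p0)/.3),(r0.inv()*rot).as_rotvec()/np.radians(60))
def now():
    s=ctrl.get_state();print(s["time"],s["position"],s["ft_force"],s["joint_positions"]);return s["position"],R.from_rotvec(s["tool_rot"])
E
python3 - <<'E'
from plan import *
n=now()
A=([.47,-.37,.22],down(-35)); B=([.53,-.08,.22],down(-5)); C=([.51,.19,.2],down(8.7))
rel(n,A);rel(A,B);rel(B,C)
E
```

```text
0.1 [ 0.23652804 -0.60489675  0.22157629] [-0.0613147  -0.52050043  0.51921888] [ 1.21209487  0.32173925 -0.07010007  1.45155494  0.02259611  1.370817
 -0.05686767]
[ 1.01   -0.4457  0.0059] [-0.0016 -0.0004 -0.5606]
[ 0.9066 -0.3906  0.    ] [ 0.   0.  -0.5]
[ 0.8908 -0.1449  0.0667] [ 0.      0.     -0.2283]
```

>>> {"method": "jog_arm", "body": {"moves": [0.15,-0.1,0,0,0,-0.1,-1,0.3,-0.2,0,0,0,-0.2,-1,0.45,-0.3,0,0,0,-0.3,-1,0.6,-0.35,0,0,0,-0.4,-1,0.8,-0.4,0,0,0,-0.5,-1,0.97,-0.44,0,0,0,-0.56,-1,0.97,-0.44,0,0,0,-0.56,-1,0.97,-0.44,0,0,0,-0.56,-1]}}

```text
time: 1.1
position: [0.459, -0.3768, 0.222]
tool_rot: [-2.787, -1.449, 0.002]
ft_force: [-0.6, -1.7, -0.3]
grip_width: 0.174
grip_force: 0.0
```

>>> {"method": "jog_arm", "body": {"moves": [0.15,-0.07,0,0,0,-0.08,-1,0.3,-0.13,0,0,0,-0.16,-1,0.45,-0.2,0,0,0,-0.24,-1,0.6,-0.26,0,0,0,-0.32,-1,0.75,-0.33,0,0,0,-0.4,-1,0.92,-0.4,0,0,0,-0.5,-1,0.92,-0.4,0,0,0,-0.5,-1,0.92,-0.4,0,0,0,-0.5,-1]}}

```text
time: 2.1
position: [0.5193, -0.0838, 0.2224]
tool_rot: [2.32, 2.117, -0.002]
ft_force: [0.1, -0.7, 0.8]
grip_width: 0.006
grip_force: 0.0
```

>>> {"method": "jog_arm", "body": {"moves": [0.15,-0.02,0,0,0,-0.04,-1,0.3,-0.04,0,0,0,-0.08,-1,0.45,-0.06,0,0,0,-0.12,-1,0.6,-0.08,0,0,0,-0.16,-1,0.75,-0.1,0,0,0,-0.2,-1,0.9,-0.14,0.07,0,0,-0.23,-1,0.9,-0.14,0.07,0,0,-0.23,-1,0.9,-0.14,0.07,0,0,-0.23,-1]}}

```text
time: 3.1
position: [0.5027, 0.1883, 0.2012]
tool_rot: [2.05, 2.38, -0.002]
ft_force: [-0.4, 0.2, 0.9]
grip_width: 0.008
grip_force: 0.0
```

Run:
```python
from plan import *
n=now()
rel(n,([.511,.276,.10],down(8.7)))
```

```text
3.1 [0.50265856 0.18834066 0.20121075] [-0.36897703  0.17646947  0.87136984] [ 0.34318702  0.16180525 -0.82052318  1.73838509  0.12386664  1.2953241
 -0.35580288]
[0.2853 0.071  0.337 ] [-0.0005  0.0012 -0.0028]
```

>>> {"method": "jog_arm", "body": {"moves": [0.1,0.03,0.1,0,0,0,-1,0.2,0.05,0.2,0,0,0,-1,0.285,0.07,0.25,0,0,0,-1,0.285,0.07,0.3,0,0,0,-1,0.285,0.07,0.337,0,0,0,-1,0.285,0.07,0.337,0,0,0,-1,0.285,0.07,0.337,0,0,0,-1,0.285,0.07,0.337,0,0,0,-1]}}

```text
time: 4.1
position: [0.5101, 0.2785, 0.1012]
tool_rot: [2.046, 2.383, 0.002]
ft_force: [0.4, -0.2, 0.5]
grip_width: 0.003
grip_force: 0.0
```

Run:
```python
from plan import *
n=now();p=np.load("p.npy")
im=[]
for k,(nm,b) in enumerate((("top",p[9:11]),("side",p[11:13]))):
    d=ctrl.get_image(nm);a=d["pixels"][:,:,::-1].copy()
    q=fwd(d,[n[0],[.5113,.2759,.058]])
    print(nm,q,q+b)
    c=q[1].astype(int)-[40,50]; m=cv2.resize(a[c[1]:c[1]+75,c[0]:c[0]+80],None,fx=5,fy=5,interpolation=cv2.INTER_CUBIC)
    for w,col in((q[0],(0,0,255)),(q[0]+b,(0,255,0)),(q[1]+b,(255,255,0))): cv2.circle(m,tuple(((w-c+.5)*5).astype(int)),3,col,-1)
    im.append(m)
cv2.imwrite("pics/r1.png",np.hstack(im))
```

```text
4.1 [0.51012512 0.27848912 0.10122134] [ 0.37058442 -0.21557716  0.50311275] [ 0.13945604  0.37729955 -0.8213692   1.74976528  0.30164224  1.14454142
 -0.6209421 ]
top [[186.80378431 251.81183057]
 [191.49815863 251.78383063]] [[186.74203682 252.67936046]
 [191.43641114 252.65136051]]
side [[230.88571986 293.69934036]
 [233.49548216 308.46426742]] [[230.23025133 295.78399569]
 [232.84001364 310.54892274]]
```

View pics/r1.png

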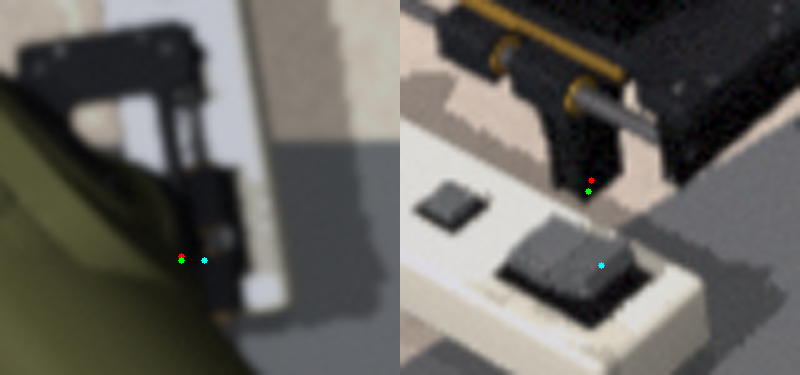

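The side view shows the shut fingertips hanging about 4 cm over the rocker. The tip is at crop (588,195) and the target at (601,265), which matches the projection. I'll press down from here.

>>> {"method": "jog_arm", "body": {"moves": [-0.008,0.003,0.06,0,0,0,-1,-0.008,0.003,0.11,0,0,0,-1,-0.008,0.003,0.13,0,0,0,-1,-0.008,0.003,0.14,0,0,0,-1,-0.008,0.003,0.15,0,0,0,-1,-0.008,0.003,0.16,0,0,0,-1,-0.008,0.003,0.168,0,0,0,-1,-0.008,0.003,0.168,0,0,0,-1]}}

```text
time: 5.2
position: [0.5109, 0.277, 0.0522]
tool_rot: [2.044, 2.384, 0.0]
ft_force: [-6.0, -4.1, 15.5]
grip_width: 0.002
grip_force: 7.9
```

>>> {"method": "jog_arm", "body": {"moves": [0,0,0.004,0,0,0,-1,0,0,0.004,0,0,0,-1,0,0,0.004,0,0,0,-1,0,0,-0.05,0,0,0,-1,0,0,-0.15,0,0,0,-1,0,0,-0.3,0,0,0,-1,0,0,-0.4,0,0,0,-1,0,0,-0.4,0,0,0,-1]}}

```text
time: 6.2
position: [0.5126, 0.2777, 0.1729]
tool_rot: [2.044, 2.382, 0.009]
ft_force: [-0.8, -0.4, -0.5]
grip_width: 0.005
grip_force: 0.0
```

Run:
```python
from plan import *
n=now();p=np.load("p.npy");yaw=np.degrees(p[5])
K=np.array([.6183,-.0815,.0787]);D=down(yaw,20);z=D.as_matrix()[:,2]
A=([.56,.08,.19],down(yaw));B=(K-.06*z,D)
rel(n,A);rel(A,B);print(yaw,B[0])
d=ctrl.get_image("side");c=(195,280)
cv2.imwrite("pics/r2.png",cv2.resize(d["pixels"][280:340,190:270,::-1],None,fx=5,fy=5,interpolation=cv2.INTER_CUBIC))
```

```text
6.2 [0.51264799 0.27770586 0.17294749] [-0.80478734 -0.35001451 -0.50336718] [ 0.17328251  0.30800657 -0.85000797  1.67138972  0.2429079   1.26566755
 -0.57295128]
[-0.6753  0.0561 -0.0574] [ 0.0059 -0.0013 -0.0145]
[-0.5632  0.0333  0.1831] [-0.3333 -0.     -0.    ]
9.617415860566034 [ 0.5981 -0.0849  0.1351]
```

View pics/r2.png

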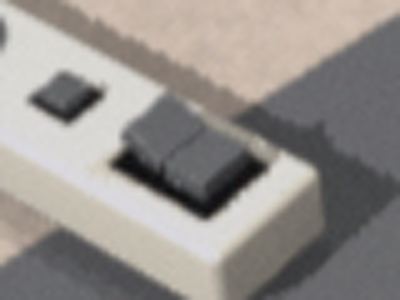

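The rocker is over: its near half at crop (210,160) is level and its far half at (165,125) stands up. Next is the output key.

>>> {"method": "jog_arm", "body": {"moves": [-0.15,0.01,-0.02,0,0,0,-1,-0.3,0.02,-0.04,0,0,0,-1,-0.45,0.04,-0.057,0,0,0,-1,-0.6,0.05,-0.057,0,0,-0.01,-1,-0.675,0.056,-0.057,0.006,0,-0.015,-1,-0.675,0.056,-0.057,0.006,0,-0.015,-1,-0.675,0.056,-0.057,0.006,0,-0.015,-1,-0.675,0.056,-0.057,0.006,0,-0.015,-1]}}

```text
time: 7.25
position: [0.5576, 0.0809, 0.1869]
tool_rot: [-2.02, -2.4, 0.007]
ft_force: [0.2, -0.5, -0.5]
grip_width: 0.004
grip_force: 0.0
```

>>> {"method": "jog_arm", "body": {"moves": [-0.15,0.01,0,-0.1,0,0,-1,-0.3,0.02,0,-0.2,0,0,-1,-0.45,0.03,0.03,-0.333,0,0,-1,-0.563,0.033,0.08,-0.333,0,0,-1,-0.563,0.033,0.13,-0.333,0,0,-1,-0.563,0.033,0.183,-0.333,0,0,-1,-0.563,0.033,0.183,-0.333,0,0,-1,-0.563,0.033,0.183,-0.333,0,0,-1]}}

```text
time: 8.25
position: [0.5965, -0.0844, 0.1326]
tool_rot: [1.865, 2.215, 0.384]
ft_force: [0.3, -0.3, 1.1]
grip_width: 0.005
grip_force: 0.0
```

Run:
```python
from plan import *
n=now();p=np.load("p.npy");yaw=np.degrees(p[5])
K=np.array([.6183,-.0815,.0787]);D=down(yaw,20);z=D.as_matrix()[:,2]
rel(n,(K-.008*z,D),(K+.006*z,D))
im=[]
for nm,b in(("top",p[9:11]),("side",p[11:13])):
    d=ctrl.get_image(nm);a=d["pixels"][:,:,::-1]
    q=fwd(d,[n[0],K])+b
    c=q[1].astype(int)-[40,45]; m=cv2.resize(a[c[1]:c[1]+75,c[0]:c[0]+80],None,fx=5,fy=5,interpolation=cv2.INTER_CUBIC)
    for w,col in((q[0],(0,255,0)),(q[1],(255,255,0))): cv2.circle(m,tuple(((w-c+.5)*5).astype(int)),3,col,-1)
    im.append(m)
cv2.imwrite("pics/k1.png",np.hstack(im))
```

```text
8.25 [ 0.5965068  -0.08441435  0.13258054] [ 0.2687876  -0.2788624   1.08582839] [ 0.79914958  0.10225491 -0.66053478  1.96530987 -0.06349526  0.77024825
  0.36073128]
[-0.0028  0.0084  0.1671] [-0.0057 -0.0011  0.0028]
[-0.0028  0.0087  0.2138] [-0.0057 -0.0011  0.0028]
```

View pics/k1.png

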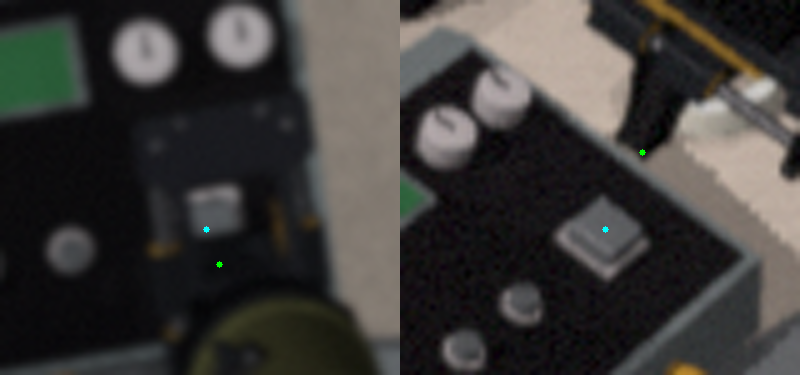

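The side view shows the fingertip at (640,155) over the key, with the key centre at (605,230) matching the projection. The top view is partly hidden by the gripper. I'll press along the normal.

>>> {"method": "jog_arm", "body": {"moves": [-0.003,0.008,0.08,-0.006,0,0.003,-1,-0.003,0.008,0.14,-0.006,0,0.003,-1,-0.003,0.008,0.167,-0.006,0,0.003,-1,-0.003,0.008,0.18,-0.006,0,0.003,-1,-0.003,0.008,0.19,-0.006,0,0.003,-1,-0.003,0.008,0.2,-0.006,0,0.003,-1,-0.003,0.008,0.21,-0.006,0,0.003,-1,-0.003,0.008,0.214,-0.006,0,0.003,-1]}}

```text
time: 9.35
position: [0.6197, -0.0831, 0.0739]
tool_rot: [1.868, 2.207, 0.388]
ft_force: [-13.4, 0.1, 19.6]
grip_width: 0.004
grip_force: 12.1
```

Run:
```python
from plan import *
n=now();z=n[1].as_matrix()[:,2]
K=np.array([.6183,-.0815,.0787]);print((n[0]-K)@z,n[1].inv().apply(ctrl.get_state()["ft_force"]))
```

```text
9.35 [ 0.61965187 -0.08305192  0.07387132] [-13.37869208   0.09284928  19.62610619] [ 0.73784955  0.23130799 -0.63761747  1.97408749  0.05836188  0.64682443
  0.26111187]
0.0049063059181365465 [  2.29960317  -5.6915667  -22.94558695]
```

>>> {"method": "jog_arm", "body": {"moves": [0,0,0.008,0,0,0,-1,0,0,0.01,0,0,0,-1,0,0,0.01,0,0,0,-1,0,0,0.01,0,0,0,-1,0,0,0.01,0,0,0,-1,0,0,0.01,0,0,0,-1,0,0,0.01,0,0,0,-1,0,0,0.01,0,0,0,-1]}}

```text
time: 10.35
position: [0.6199, -0.083, 0.0734]
tool_rot: [1.868, 2.207, 0.385]
ft_force: [-27.4, 1.5, 37.3]
grip_width: 0.004
grip_force: 22.2
```

>>> {"method": "jog_arm", "body": {"moves": [0,0,-0.05,0,0,0,-1,0,0,-0.1,0,0,0,-1,0,0,-0.2,0,0,0,-1,0,0,-0.3,0,0,0,-1,0,0,-0.4,0,0,0,-1,0,0,-0.45,0,0,0,-1,0,0,-0.45,0,0,0,-1,0,0,-0.45,0,0,0,-1]}}

```text
time: 11.35
position: [0.5746, -0.0902, 0.1953]
tool_rot: [1.87, 2.208, 0.389]
ft_force: [-1.1, 0.8, -0.5]
grip_width: 0.006
grip_force: 0.0
```

Run:
```python
from plan import *
n=now();p=np.load("p.npy")
B=([.4273,.1036,.10],down(9.6));A=([.45,.09,.19],down(9.6))
rel(n,A);rel(A,B)
d=ctrl.get_image("side")
cv2.imwrite("pics/k2.png",np.hstack([cv2.resize(x[190:235,290:350,::-1],None,fx=6,fy=6,interpolation=cv2.INTER_CUBIC) for x in(load("side")["pixels"],d["pixels"])]))
```

```text
11.35 [ 0.57461191 -0.09020528  0.19527954] [-1.07028045  0.83727678 -0.49638165] [ 0.8603542  -0.02278232 -0.65921248  1.93752127 -0.17528693  0.90394773
  0.45093167]
[ 0.661  -0.2984 -0.0878] [ 0.3316 -0.0017 -0.002 ]
[ 0.0573 -0.067   0.3   ] [0. 0. 0.]
```

View pics/k2.png

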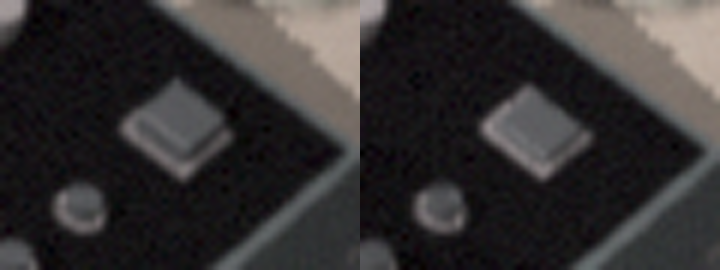

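The key now sits lower: its top was at crop (178,115) before and is at (530,122) in the right half now. With the 46 N stop force, it is fully in. Now the puck.

>>> {"method": "jog_arm", "body": {"moves": [0.12,-0.05,-0.05,0,0,0,-1,0.25,-0.1,-0.088,0.1,0,0,-1,0.4,-0.17,-0.088,0.2,0,0,-1,0.53,-0.24,-0.088,0.3,0,0,-1,0.66,-0.298,-0.088,0.332,0,0,-1,0.66,-0.298,-0.088,0.332,0,0,-1,0.66,-0.298,-0.088,0.332,0,0,-1,0.66,-0.298,-0.088,0.332,0,0,-1]}}

```text
time: 12.4
position: [0.451, 0.0883, 0.1908]
tool_rot: [-2.032, -2.395, -0.002]
ft_force: [0.4, -0.6, 0.2]
grip_width: 0.002
grip_force: 0.0
```

>>> {"method": "jog_arm", "body": {"moves": [0.02,-0.02,0.05,0,0,0,-1,0.057,-0.067,0.12,0,0,0,-1,0.057,-0.067,0.2,0,0,0,-1,0.057,-0.067,0.25,0,0,0,-1,0.057,-0.067,0.3,0,0,0,-1,0.057,-0.067,0.3,0,0,0,-1,0.057,-0.067,0.3,0,0,0,-1,0.057,-0.067,0.3,0,0,0,-1]}}

```text
time: 13.4
position: [0.4288, 0.1033, 0.1017]
tool_rot: [2.03, 2.397, 0.004]
ft_force: [-0.0, 0.1, -0.3]
grip_width: 0.004
grip_force: 0.0
```

Run:
```python
from plan import *
n=now();p=np.load("p.npy");K=np.array([.4273,.1036,.04]);D=down(9.6)
rel(n,(K+[0,0,.005],D),(K-[0,0,.006],D))
im=[]
for nm,b in(("top",p[9:11]),("side",p[11:13])):
    d=ctrl.get_image(nm);a=d["pixels"][:,:,::-1]
    q=fwd(d,[n[0],K])+b
    c=q[1].astype(int)-[40,50]; m=cv2.resize(a[c[1]:c[1]+75,c[0]:c[0]+80],None,fx=5,fy=5,interpolation=cv2.INTER_CUBIC)
    for w,col in((q[0],(0,255,0)),(q[1],(255,255,0))): cv2.circle(m,tuple(((w-c+.5)*5).astype(int)),3,col,-1)
    im.append(m)
cv2.imwrite("pics/p1.png",np.hstack(im))
```

```text
13.4 [0.42877148 0.10329478 0.10166337] [-0.03230669  0.08491963 -0.33586755] [ 0.68736852  0.01027405 -0.97236021  2.0668961   0.00906404  1.06654274
 -0.12383467]
[ 0.0017 -0.0051  0.1889] [ 0.0022 -0.0008 -0.002 ]
[ 0.0016 -0.0052  0.2255] [ 0.0022 -0.0008 -0.002 ]
```

View pics/p1.png

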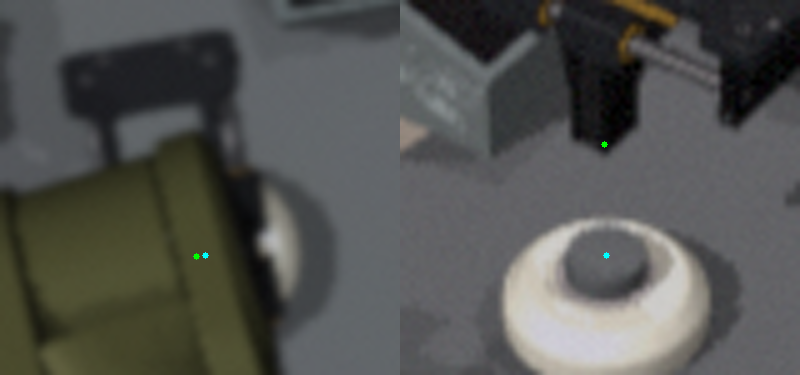

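The side view shows the shut fingertips at (604,148) directly over the white puck's button, whose top is at (606,255). I'll press it and then release.

>>> {"method": "jog_arm", "body": {"moves": [0.002,-0.005,0.1,0,0,0,-1,0.002,-0.005,0.16,0,0,0,-1,0.002,-0.005,0.19,0,0,0,-1,0.002,-0.005,0.2,0,0,0,-1,0.002,-0.005,0.21,0,0,0,-1,0.002,-0.005,0.22,0,0,0,-1,0.002,-0.005,0.228,0,0,0,-1,0.002,-0.005,0.228,0,0,0,-1]}}

```text
time: 14.5
position: [0.4271, 0.1037, 0.0342]
tool_rot: [2.03, 2.397, 0.001]
ft_force: [-6.1, -1.4, 18.4]
grip_width: -0.0
grip_force: 9.0
```

>>> {"method": "jog_arm", "body": {"moves": [0,0,0.003,0,0,0,-1,0,0,0.003,0,0,0,-1,0,0,-0.03,0,0,0,-1,0,0,-0.08,0,0,0,-1,0,0,-0.2,0,0,0,-1,0,0,-0.35,0,0,0,-1,0,0,-0.45,0,0,0,-1,0,0,-0.45,0,0,0,-1]}}

```text
time: 15.5
position: [0.4285, 0.1036, 0.1702]
tool_rot: [2.027, 2.393, 0.007]
ft_force: [0.4, -0.6, 0.0]
grip_width: 0.007
grip_force: 0.0
```

Run:
```python
from plan import *
now();a=load("side")["pixels"];d=ctrl.get_image("side")["pixels"]
cv2.imwrite("pics/end.png",np.hstack([cv2.resize(x[190:350,190:370,::-1],None,fx=2.2,fy=2.2,interpolation=cv2.INTER_CUBIC) for x in(a,d)]))
```

```text
15.5 [0.42847488 0.10361801 0.17019997] [ 0.43743389 -0.58511046  0.01345002] [ 0.73741175 -0.11365298 -0.96295863  1.9884185  -0.09780349  1.21316166
 -0.02352378]
```

View pics/end.png

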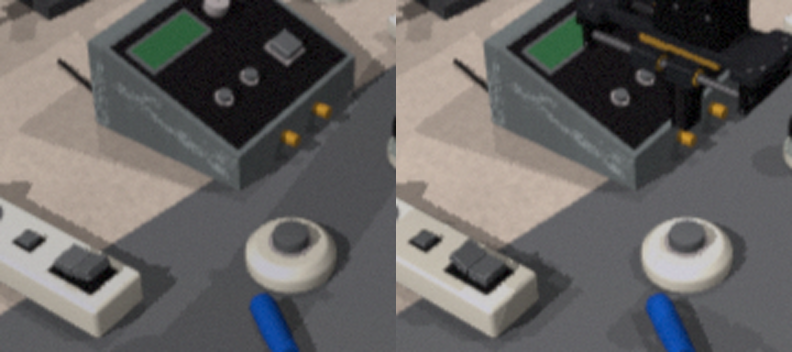

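The puck is unmoved at (687,252) with its button back up, the rocker is on, and the arm is clear of everything.

```bash
python3 -c "
from bench import ctrl
print(ctrl.close_job())"
```

```text
the job is handed in; nothing more can be done
None
```

I switched the rocker on, pushed the output key fully in, then pressed and released the puck button, and handed the job in at about 15.5 s; the hand-in returned no verdict, but the forces and camera views agreed at each step.

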